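# Slide the support shoe under the ski and latch it in

## Robot

A 6-joint arm with a two-finger parallel gripper is mounted at the origin on the work surface. World frame = base frame: x ahead of the robot, y to its left, z up, the work surface at z = 0. Lengths are in m, angles in rad, forces in N, time in s.
With the tool pointing down it reaches from about 0.375 to 0.9 m from the base axis. Payload 3.1 kg.
Tool frame: the origin (TCP) lies on the centre line of the jaws, within the pads' length; the fingertips stand 22 mm ahead of it and the grasp point (between the pads) lies 3 mm ahead of it; z points along the fingers, y is the line along which they close (so a half turn about z gives the same grasp; the last joint's range is limited). The gripper opens to 85 mm and grips with 20 to 120 N. Pads are 22 mm wide; open, the fingers measure 114 mm over their backs; the gripper's body (76 mm by 85 mm) begins 54 mm behind the grasp point. The pads swing forward as they close: fully open they stand 13 mm farther back than shut.
Start: joints at [-1.403, 0.527, 1.433, -0, 1.181, -0.178], TCP at [0.212, -0.588, 0.253] pointing down, gripper open.
Joint ranges: [-3.08, 3.08], [-0.75, 2.2], [0.22, 2.44], [-1.43, 4.57], [0, 2.65], [-2.85, 2.85]. Speed limits (rad/s): [2.79, 2.79, 3.14, 3.14, 3.14, 3.14].

## Interface

Orientations are given as a unit quaternion [x, y, z, w].
In Python, from station import manip gives the robot as it stands.
- The arm moves only by the shell command python3 drive.py 'ROWS' [FORCE]. ROWS is a JSON list that holds a single list of rows (three levels of brackets), with 1 to 20 rows, each of 5 numbers: dx, dy, dz in shares of 0.75 m (1.0 is 0.75 m), then a turn about the tool's z in normalised numbers (1 is 2 pi rad), then the opening from 0.0 (shut) to 1.0 (fully open); each row is the pose to reach, as a shift and turn from the pose commanded when the command began, along the tool's axes at that moment; what a row does not reach only later rows make up. A row lasts 1/10 s, in which the tool goes at most 0.05 m and 0.15 rad, less where a joint would pass 70% of its speed; a pose out of reach is approached as far as the arm can. The fingers move at their own pace and stop on an object; FORCE is the grip in N (left out, the last holds). Time passes only in rows, so rows that do not move let the fingers close. It prints the time, the measured TCP pose, the force, the opening and the grip force at its end. Input that does not fit is refused with a message, and nothing moves.
- manip.sense(): the state, without advancing time (a new reading comes with each control period).
- manip.snapshot(name): name is "scene" or "top" or "wrist"; returns a dict with "pixels" (420x560x3 uint8, red, green, blue), "range_z" (420x560 float32, m along the optical axis (not along the pixel's ray), 0 where there is no reading), "fov_y" (degrees; the focal length in pixels is half the picture's height over the tangent of half this angle, whatever the lens; pixels are square), "cx", "cy" (the principal point, pixels), "R" (3x3) and "t" (3): a world point X has camera coordinates R X + t; the wrist camera has in their place "hand_eye" (4x4, takes a point from camera to tool coordinates, whose origin is the TCP and whose axes are the flange's). Camera axes: x right, y down, z forward; pixel columns grow to the right and rows downward; lengths in m; the calibration is good to about 2 mm. A picture is of the moment at which its call begins: read the wrist's pose just before it.
- manip.sign_off(): hands the job in; it is judged then, once.
The state is a dict: "t": time; "q": joint angles; "qd": joint speeds; "tau": joint torques, N m; "tcp_pos": TCP position; "tool_rot": TCP orientation; "force": force on the tool from outside, world axes, zero at the start; "ft_torque": the same for the moment, N m; "finger_gap": opening from 0.0 (shut) to 1.0 (fully open); "gripper_force": force on a finger pad.
Only numpy, scipy, OpenCV 4.12 (cv2) and the standard library are available. Lean on these libraries where they do the work, as an engineer would, in place of code of your own. Each camera call takes 0.05 s, during which the arm holds its last target. There are 200 camera calls.

## Task

Set the wooden support shoe into the open end of the aluminium rail channel, rubber pad first, and slide it under the rail lips and the overhanging ski until it is fully home against the end stop. Then swing the steel latch right across the channel behind the shoe's handle. Do not knock the ski, and leave the other things on the bench where they are.

Things in the scene. Friction and masses are not known exactly. Their poses are not given: they have to be found in the camera images.
- shoe: Loose plywood support shoe, 0.2 to 0.45 kg, standing on the bench. Origin: centre of its underside; x axis to the front (pad end), z up. Foot plate 160 long (x -80 to +80), 50 wide, 10 thick, with a half-round nose of radius 25 at +x. On it a rib 20 wide, up to z 24, from x -72 to +53. Sizes in mm throughout.
- shoe_handle (a point): Middle of the top of the shoe's upright wooden handle, at shoe x -60, z 104. The handle is 24 (along shoe x) by 20 (along shoe y): grip it from above across the 20 mm.
- shoe_pad (a point): Middle of the top of the shoe's black rubber pad, at shoe x +50, z 70. The pad is 50 (x) by 60 (y) by 6, on a 20 wide column.
- jig: Fixed channel on the bench, with the bench as its floor. Origin: on the bench, mid-channel; x axis along the channel from mouth to end stop, y across, z up. Two aluminium rails from x -100 to +100, inner walls 56 apart, 19 high; their lips reach inwards over the channel, undersides at z 15, with a 30 wide slot between them, so the foot can go in only through the mouth.
- mouth (a point): Middle of the channel's open mouth, on the bench at jig x -100. From here flared guide walls, 19 high, widen outwards to about 82 apart at x -132.
- stop (a point): Middle of the end stop's face, on the bench at jig x +100; the steel stop is 24 high. With the shoe fully home its nose touches here and its origin is at jig x +20, y 0, its x axis along the jig's.
- ski: Fixed short grey ski across the channel; its frame is the jig's. It covers x +20 to +120 and runs along y from the upturned tip at about -195 to the tail at +890. Underside at z 78, top at z 90 (tip up to z 125); the pad passes beneath with 8 to spare. Two black and orange stands hold it at y 240 and 360.
- latch (a joint): Steel latch bar, 16 wide, z 20 to 28, on an upright pivot; it passes over the rails. 0: wide open, pointing midway between the jig's -x and +y; grows counter-clockwise seen from above; 2.356 rad: at its stop, straight across the channel (pointing to jig -y), about 5 behind the handle of a shoe that is home. Moves lightly (about 1 N at the peg), stays where left.
- latch_peg (a point): Middle of the top of the latch's upright round peg, 15 in diameter, z 28 to 76, on the bar 85 from the pivot axis. Pinch or push it to swing the latch. Latched, it stands at jig x -65, y -40.
- latch_pivot (a point): On the latch's pivot axis, at jig x -65, y +45, at the top of the bar (z 28).
- tape: Roll of pale tape lying flat, 96 mm across, 24 mm high. Bystander.
- wax: Plain bar of wax, 45 x 90 x 18 mm, lying flat. Bystander.
- cork: Cork block, 50 x 100 x 30 mm. Bystander.
- tin: Standing round tin, 60 mm across, 60 mm high. Bystander.
- screwdriver: Screwdriver lying on the bench. Bystander.
- brush: Brush lying on the bench. Bystander.
- file: Flat file with a wooden handle, about 290 mm long, lying on the bench. Bystander.

How it is judged:
On the way, in this order (a step that is already met when the one before it is completed fails the run):
1. the shoe's front is in the channel, under the lips, sliding in from the mouth (y of shoe in the frame of jig between -0.008 and 0.008 m and z of shoe in the frame of jig below 0.008 m and angle between the x axis of shoe and the x axis of jig, either way round below 0.1 rad and x of shoe in the frame of jig between -0.15 and -0.03 m), for 0.05 s.
2. the shoe is home against the end stop, under the ski (x of shoe in the frame of jig above 0.012 m and y of shoe in the frame of jig between -0.008 and 0.008 m and z of shoe in the frame of jig below 0.004 m and angle between the x axis of shoe and the x axis of jig, either way round below 0.1 rad), for 0.2 s.
At the end, for the whole second after the job is handed in: The shoe lies flat in the channel, pad under the ski, within 8 mm of the end stop and in line with the channel (8 mm, 0.1 rad); the latch is across the channel behind the handle (joint above 2.15 rad); all at rest and released (all of step 2 and value of joint latch above 2.15 rad and linear speed of shoe below 0.02 m/s and velocity of joint latch below 0.1 rad/s); the robot touches nothing.
It fails at once if the ski is knocked (more than 10 N from the shoe, fingers or arm) (contact force between any of shoe, the fingers, the arm and ski above 10 N).
It fails at once if another thing on the bench is moved by more than 30 mm (distance of any of tape, wax, cork, tin, screwdriver, brush, file from where it was at the start of the episode above 0.03 m).
It also fails if it takes over 61 s, if anything falls off the work surface, if the arm or the gripper's body presses on something with over 40 N, if the wrist force passes 120 N, or if a joint passes its speed limit or range.

## Working session

There is one attempt and no reset: what is moved stays moved. The work goes in short steps, Python scripts to look and compute and a shell command to move; the robot and the scene stay as the last step left them, time stands still between calls to the robot, and variables do not carry over. Pictures are saved under pics/ and viewed, at most 10 in all, crops included, and the job is handed in when it is done.

```bash
ls; mkdir -p pics; cat > h.py <<'E'
import numpy as np, cv2
from station import manip
from scipy.spatial.transform import Rotation as Ro
def snap(n,save=None):
    s=manip.sense(); d=manip.snapshot(n)
    if save: cv2.imwrite('pics/'+save,cv2.cvtColor(d['pixels'],cv2.COLOR_RGB2BGR))
    np.savez('/tmp/'+n+'.npz',p=s['tcp_pos'],q=s['tool_rot'],**{k:v for k,v in d.items()})
    return d
def world(n,uv,z=None):
    d=np.load('/tmp/'+n+'.npz'); f=210/np.tan(np.radians(float(d['fov_y']))/2)
    if 'hand_eye' in d:
        T=np.eye(4);T[:3,:3]=Ro.from_quat(d['q']).as_matrix();T[:3,3]=d['p'];T=T@d['hand_eye'];A=T[:3,:3];c=T[:3,3]
    else: A=d['R'].T;c=-A@d['t']
    out=[]
    for u,v in uv:
        r=A@np.array([(u-float(d['cx']))/f,(v-float(d['cy']))/f,1])
        k=d['range_z'][int(round(v)),int(round(u))] if z is None else (z-c[2])/r[2]
        out.append(c+k*r)
    return np.array(out)
E
python3 - <<'E'
from h import *
for n in('scene','top'): d=snap(n,n+'0.png')
print({k:v for k,v in manip.sense().items()})
E
```

```text
drive.py
pics
station.py
{'t': 0.1, 'q': array([-1.40248541e+00,  5.28366271e-01,  1.43379569e+00,  1.79699299e-05,
        1.18144270e+00, -1.78483546e-01]), 'qd': array([-1.83328664e-03, -2.60466316e-03, -3.23786186e-03, -7.55164826e-05,
        3.52054572e-04,  1.24458939e-03]), 'tau': array([-7.16442573e-04, -4.43303776e+01, -1.78586841e+01, -2.44229150e-04,
        3.88427390e-03, -4.29304208e-06]), 'tcp_pos': array([ 0.21236389, -0.58715362,  0.25242887]), 'tool_rot': array([ 9.85004420e-01,  1.72526172e-01,  1.34257908e-05, -1.00595294e-03]), 'force': array([ 0.71207884, -0.22502291,  0.75287336]), 'ft_torque': array([-0.02396599,  0.04985772,  0.00053766]), 'gripper_force': 0.0, 'finger_gap': 1.0031041246467005}
```

View pics/scene0.png

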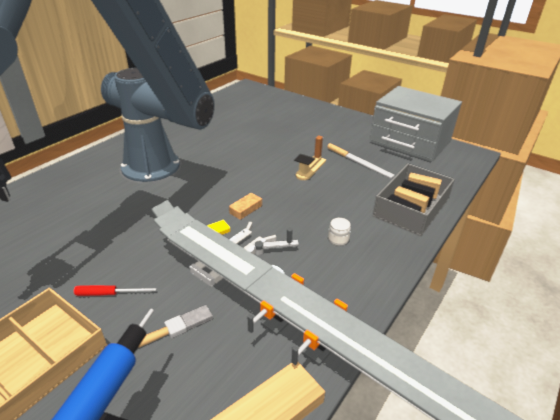

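View pics/top0.png

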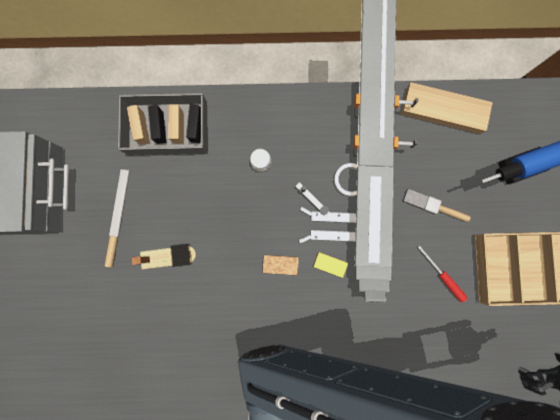

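The top view shows the shoe at (135–195, 257) with its pad to the right. The jig mouth is at about (305, 225), with the channel running right under the ski. The latch is at (310, 197). I'll enlarge these.

```bash
python3 - <<'E'
from h import *
im=cv2.imread('pics/top0.png')
a=cv2.resize(im[170:250,285:405],None,fx=6.5,fy=6.5,interpolation=cv2.INTER_CUBIC)  # 780x520
b=cv2.resize(im[235:280,125:205],None,fx=9,fy=9,interpolation=cv2.INTER_CUBIC)
cv2.imwrite('pics/a.png',a);cv2.imwrite('pics/b.png',b)
print(world('top',[(305,217),(330,235),(260,158),(190,255),(135,260),(250,230),(320,190),(375,220)]).round(3))
d=np.load('/tmp/top.npz');print(d['fov_y'],d['R'],d['t'])
E
```

```text
[[ 0.583 -0.068  0.004]
 [ 0.527 -0.139  0.021]
 [ 0.751  0.059  0.062]
 [ 0.478  0.267  0.032]
 [ 0.469  0.399  0.103]
 [ 0.548  0.096 -0.002]
 [ 0.663 -0.115  0.005]
 [ 0.563 -0.257  0.092]]
54.31052275027185 [[-0.02226062 -0.99974728  0.00313805]
 [-0.99515289  0.02185736 -0.09588002]
 [ 0.0957872  -0.00525719 -0.99538795]] [-0.00119895  0.60225528  1.16560969]
```

View pics/a.png

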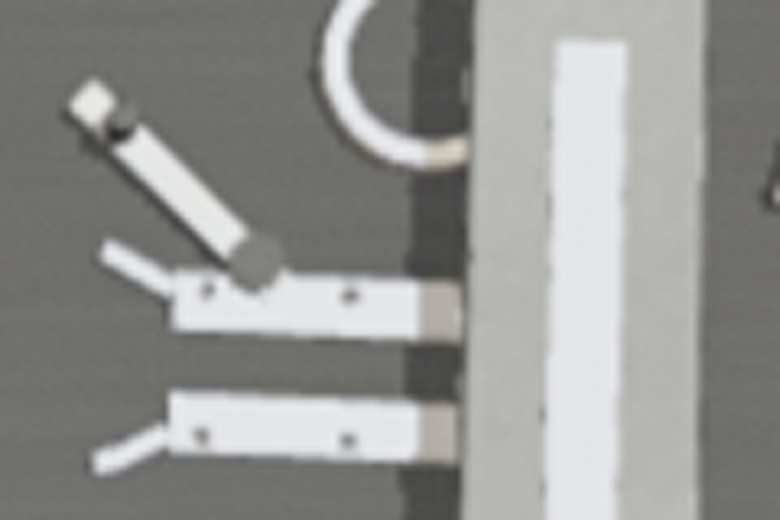

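View pics/b.png

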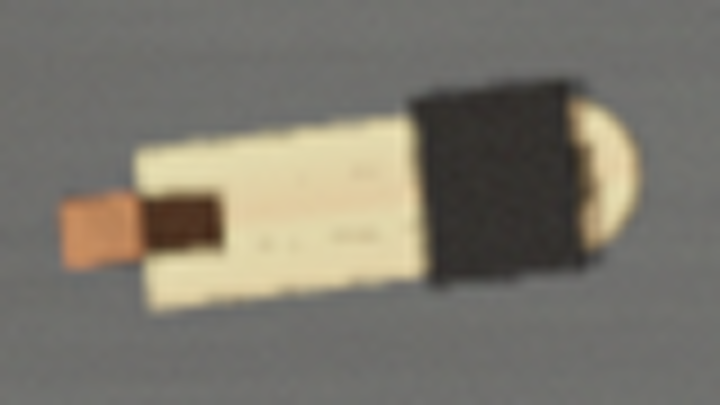

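```bash
cat > m.py <<'E'
from h import *
A=lambda p:[((u+.5)/6.5-.5+285,(v+.5)/6.5-.5+170) for u,v in p]
B=lambda p:[((u+.5)/9-.5+125,(v+.5)/9-.5+235) for u,v in p]
su=world('top',A([(172,330),(418,339)]),.019);sl=world('top',A([(170,393),(418,403)]),.019)
ou=world('top',A([(172,272),(172,330)]),.019)
print('slot',su.round(4),sl.round(4))
d=(su[1]-su[0]+sl[1]-sl[0])[:2];yaw=np.arctan2(d[1],d[0]);ex=d/np.hypot(*d);ey=np.array([-ex[1],ex[0]])
M=(su[0]+sl[0])[:2]/2;O=M+.1*ex
print('yaw',yaw,'mouth',M,'O',O,'slotw',(su[0]-sl[0])[:2]@ey)
J=lambda w:np.c_[(w[:,:2]-O)@ex,(w[:,:2]-O)@ey]
pv=world('top',A([(257,263)]),.028);pg=world('top',A([(123,122)]),.076)
print('pivot',J(pv),'exp -.065 .045; peg',pg,J(pg))
h=world('top',B([(60,197),(138,192),(145,265),(66,270)]),.104).mean(0)
p=world('top',B([(412,100),(575,80),(588,265),(430,285)]),.07).mean(0)
r=world('top',B([(135,150),(150,310)]),.01)
v=(p-h)[:2];print('handle',h,'pad',p,'len',np.hypot(*v),'yaw',np.arctan2(v[1],v[0]),np.arctan2(*(r[0]-r[1])[[1,0]])-np.pi/2)
E
python3 m.py
```

```text
slot [[ 0.5713 -0.0851  0.019 ]
 [ 0.5647 -0.1961  0.019 ]] [[ 0.5428 -0.0834  0.019 ]
 [ 0.5359 -0.195   0.019 ]]
yaw -1.6313538211010006 mouth [ 0.55704104 -0.08423486] O [ 0.55098899 -0.18405156] slotw 0.02847148509964642
pivot [[-0.06335885  0.04520537]] exp -.065 .045; peg [[ 0.65805825 -0.06271844  0.076     ]] [[-0.12759059  0.09952986]]
handle [0.46794333 0.39594546 0.104     ] pad [0.47955622 0.28515767 0.07      ] len 0.11139476558274655 yaw -1.4663567117457974 -1.4652028935655017
```

```bash
cat >> h.py <<'E'
def to(x,y,z,yy=None):
    "tool-axis shift to world target; yy = desired world yaw of tool y"
    s=manip.sense(); Q=Ro.from_quat(s['tool_rot']).as_matrix()
    t=0
    if yy is not None: t=-((yy-np.arctan2(Q[1,1],Q[0,1])+np.pi/2)%np.pi-np.pi/2)
    print('t',round(s['t'],2),'shift',(Q.T@(np.array([x,y,z])-s['tcp_pos'])).round(4),'turn',round(t,4))
E
python3 -c "
from h import *
to(.53,-.02,.3,-.06)"
```

```text
t 0.1 shift [ 0.4915 -0.4255 -0.0465] turn -1.164
```

The rows are not in the units I measure in: shifts go in shares of 0.75 m and turns go in shares of 2 pi rad. I convert before sending: 0.49 m / 0.75 = 0.6533, -0.425 m / 0.75 = -0.5667, -1.164 rad / 6.2832 = -0.1853.

```bash
python3 drive.py '[[[0.6533, -0.5667, -0.0627, -0.1853, 1], [0.6533, -0.5667, -0.0627, -0.1853, 1], [0.6533, -0.5667, -0.0627, -0.1853, 1], [0.6533, -0.5667, -0.0627, -0.1853, 1], [0.6533, -0.5667, -0.0627, -0.1853, 1], [0.6533, -0.5667, -0.0627, -0.1853, 1], [0.6533, -0.5667, -0.0627, -0.1853, 1], [0.6533, -0.5667, -0.0627, -0.1853, 1], [0.6533, -0.5667, -0.0627, -0.1853, 1], [0.6533, -0.5667, -0.0627, -0.1853, 1], [0.6533, -0.5667, -0.0627, -0.1853, 1], [0.6533, -0.5667, -0.0627, -0.1853, 1], [0.6533, -0.5667, -0.0627, -0.1853, 1], [0.6533, -0.5667, -0.0627, -0.1853, 1], [0.6533, -0.5667, -0.0627, -0.1853, 1], [0.6533, -0.5667, -0.0627, -0.1853, 1]]]'
python3 -c "
from h import *
snap('wrist','w1.png')
im=cv2.imread('pics/w1.png');cv2.imwrite('pics/w1b.png',cv2.resize(im,(800,600)))
to(.468,.396,.25,.105)"
```

```text
t: 1.7
tcp_pos: [0.528, -0.0222, 0.2998]
tool_rot: [0.728, 0.685, -0.001, -0.0]
force: [-0.0, -0.7, 0.1]
finger_gap: 0.996
gripper_force: 0.0
t 1.75 shift [ 0.4142 -0.0856  0.05  ] turn -0.1666
```

View pics/w1b.png

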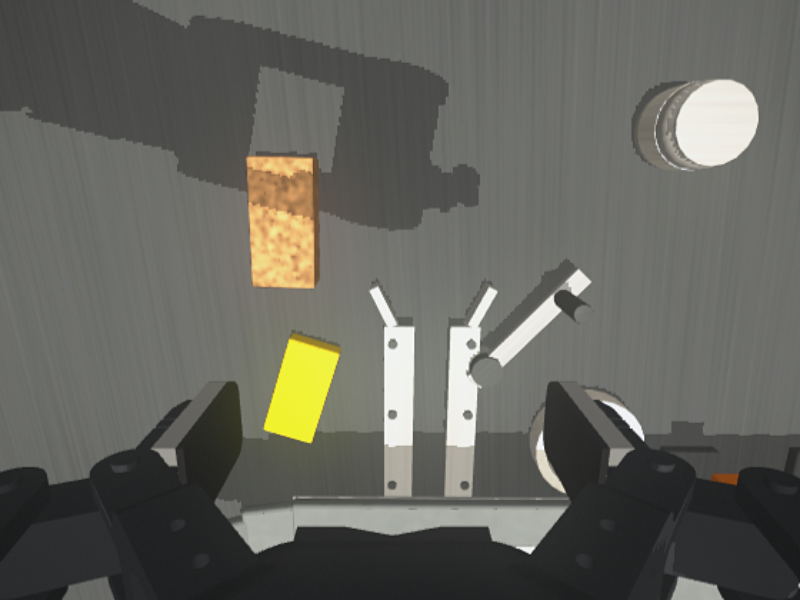

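```bash
python3 - <<'E'
from h import *
W=lambda p:[((u+.5)*.7-.5,(v+.5)*.7-.5) for u,v in p]
l=world('wrist',W([(414,327),(412,497)]),.019);r=world('wrist',W([(449,327),(445,497)]),.019)
d=(l[1]-l[0]+r[1]-r[0])[:2];yaw=np.arctan2(d[1],d[0]);ex=d/np.hypot(*d);ey=np.array([-ex[1],ex[0]])
M=(l[0]+r[0])[:2]/2;print(l,r,yaw,M,(r[0]-l[0])[:2]@ey)
O=M+.1*ex
for u,z in(((487,371),.028),((582,313),.076)):
    w=world('wrist',W([u]),z)[0];print(w,(w[:2]-O)@ex,(w[:2]-O)@ey)
E
```

```text
[[ 0.54174201 -0.08523993  0.019     ]
 [ 0.53207197 -0.24791329  0.019     ]] [[ 0.57075409 -0.08695375  0.019     ]
 [ 0.56219234 -0.24967983  0.019     ]] -1.6267667616181707 [ 0.55624805 -0.08609684] 0.02906252697215347
[ 0.60026025 -0.12424966  0.028     ] -0.06436902034950158 0.046077597890960345
[ 0.65937234 -0.06364515  0.076     ] -0.12818542729598956 0.10170682833346088
```

To row units: 0.414 m / 0.75 = 0.552, -0.0856 m / 0.75 = -0.1141, -0.167 rad / 6.2832 = -0.0266.

```bash
python3 drive.py '[[[0.552, -0.1141, 0.0667, -0.0266, 1], [0.552, -0.1141, 0.0667, -0.0266, 1], [0.552, -0.1141, 0.0667, -0.0266, 1], [0.552, -0.1141, 0.0667, -0.0266, 1], [0.552, -0.1141, 0.0667, -0.0266, 1], [0.552, -0.1141, 0.0667, -0.0266, 1], [0.552, -0.1141, 0.0667, -0.0266, 1], [0.552, -0.1141, 0.0667, -0.0266, 1], [0.552, -0.1141, 0.0667, -0.0266, 1], [0.552, -0.1141, 0.0667, -0.0266, 1], [0.552, -0.1141, 0.0667, -0.0266, 1], [0.552, -0.1141, 0.0667, -0.0266, 1]]]'
python3 -c "
from h import *
snap('wrist','w2.png')
im=cv2.imread('pics/w2.png');cv2.imwrite('pics/w2b.png',cv2.resize(im,(800,600)))
to(.468,.396,.083,.105)"
```

```text
t: 2.95
tcp_pos: [0.469, 0.3948, 0.2503]
tool_rot: [0.669, 0.743, -0.0, 0.0]
force: [0.3, -0.7, 0.2]
finger_gap: 0.998
gripper_force: 0.0
t 3.0 shift [ 0.0013 -0.0008  0.1675] turn -0.0008
```

View pics/w2b.png

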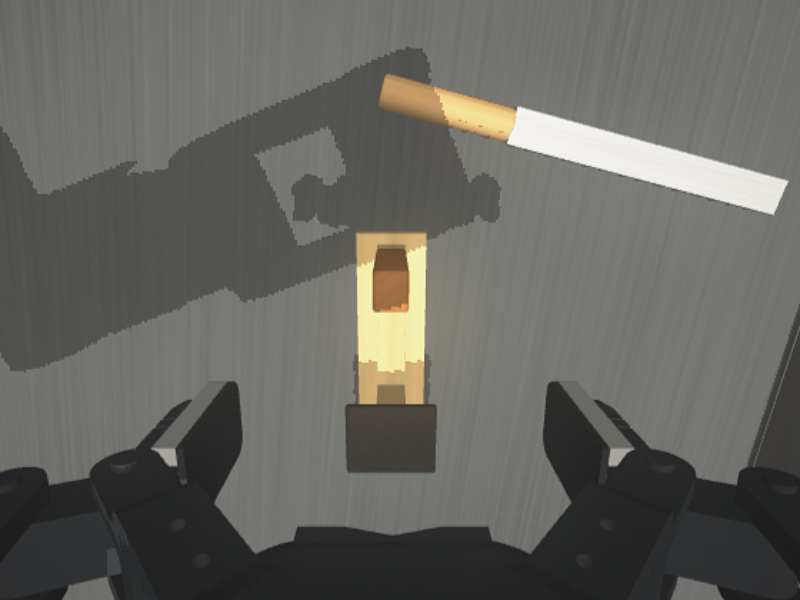

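The handle top is centred at (391, 290) on the jaws' mid-line (x 391), the shoe is aligned with the tool, and the file is well clear. I'll check the numbers, then descend.

To row units: 0.167 m / 0.75 = 0.2227, 0.14 m / 0.75 = 0.1867.

```bash
python3 - <<'E'
from h import *
W=lambda p:[((u+.5)*.7-.5,(v+.5)*.7-.5) for u,v in p]
h=world('wrist',W([(373,270),(409,270),(373,312),(409,312)]),.104).mean(0);p=world('wrist',W([(346,405),(435,405),(346,472),(435,472)]),.07).mean(0)
v=p-h;print(h,p,np.hypot(*v[:2]),np.arctan2(v[1],v[0]))
E
python3 drive.py '[[[0.0017, -0.0011, 0.0667, 0, 1], [0.0017, -0.0011, 0.1333, 0, 1], [0.0017, -0.0011, 0.1867, 0, 1], [0.0017, -0.0011, 0.2227, 0, 1], [0.0017, -0.0011, 0.2227, 0, 1], [0.0017, -0.0011, 0.2227, 0, 1]]]' 50
```

```text
[0.46781785 0.39558069 0.104     ] [0.47884458 0.28703623 0.07      ] 0.10910311407024631 -1.4695563919412016
t: 3.6
tcp_pos: [0.4681, 0.3972, 0.0838]
tool_rot: [0.669, 0.743, 0.0, 0.0]
force: [0.4, -0.0, -0.1]
finger_gap: 1.004
gripper_force: 0.0
```

To row units: -0.012 m / 0.75 = -0.016, -0.005 m / 0.75 = -0.0067.

```bash
python3 drive.py '[[[0, 0, 0, 0, 0], [0, 0, 0, 0, 0], [0, 0, 0, 0, 0], [0, 0, 0, 0, 0], [0, 0, 0, 0, 0], [0, 0, 0, 0, 0], [0, 0, 0, 0, 0], [0, 0, 0, 0, 0], [0, 0, -0.0067, 0, 0], [0, 0, -0.016, 0, 0], [0, 0, -0.016, 0, 0]]]' 80
python3 - <<'E'
from h import *
s=manip.sense();print(s['force'],s['ft_torque'])
ex=np.array([np.cos(-1.628),np.sin(-1.628)]);M=np.array([.5566,-.0852])
# stage: shoe origin at jig x -0.20 -> nose 20mm before the rails, handle at -0.26
w=M-.16*ex;print(w);to(*w,.096,-1.628+np.pi/2)
E
```

```text
t: 4.7
tcp_pos: [0.4676, 0.3983, 0.0959]
tool_rot: [0.668, 0.744, 0.001, 0.0]
force: [0.2, 1.1, -3.3]
finger_gap: 0.225
gripper_force: 78.2
[ 0.15591542  1.10515743 -3.29379555] [ 0.17497272 -0.002755   -0.03908791]
[0.5657476  0.07453829]
t 4.7 shift [-3.324e-01  6.300e-02 -2.000e-04] turn 0.1643
```

To row units: -0.332 m / 0.75 = -0.4427, -0.03 m / 0.75 = -0.04, 0.164 rad / 6.2832 = 0.0261.

```bash
python3 drive.py '[[[-0.04, 0.008, 0, 0.0024, 0], [-0.0933, 0.0173, 0, 0.0056, 0], [-0.1467, 0.028, 0, 0.0088, 0], [-0.2, 0.0373, 0, 0.0119, 0], [-0.2533, 0.048, 0, 0.0151, 0], [-0.3067, 0.0587, 0, 0.0181, 0], [-0.36, 0.068, 0, 0.0213, 0], [-0.4, 0.076, 0, 0.0239, 0], [-0.4267, 0.0813, 0, 0.0255, 0], [-0.4427, 0.084, 0, 0.0261, 0], [-0.4427, 0.084, 0, 0.0261, 0], [-0.4427, 0.084, 0, 0.0261, 0]]]'
python3 -c "
from h import *
to(.5657,.0745,.096,-1.628+np.pi/2)
snap('wrist','w3.png');snap('top','t3.png')
a=cv2.resize(cv2.imread('pics/w3.png')[60:420,180:400],None,fx=1.65,fy=1.65)
b=cv2.resize(cv2.imread('pics/t3.png')[200:260,240:345],(415,237),interpolation=2)
c=np.zeros((594,790,3),np.uint8);c[:594,:363]=a;c[:237,370:785]=b
s=cv2.imread('pics/scene0.png')
snap('scene','s3.png');b=cv2.resize(cv2.imread('pics/s3.png')[170:290,180:340],(415,311),interpolation=2);c[260:571,370:785]=b
cv2.imwrite('pics/c3.png',c)"
```

```text
t: 5.9
tcp_pos: [0.5647, 0.0753, 0.0951]
tool_rot: [0.727, 0.687, -0.0, -0.001]
force: [0.0, 0.2, -3.6]
finger_gap: 0.224
gripper_force: 78.4
t 5.9 shift [-0.0008  0.001  -0.0009] turn 0.0002
```

View pics/c3.png

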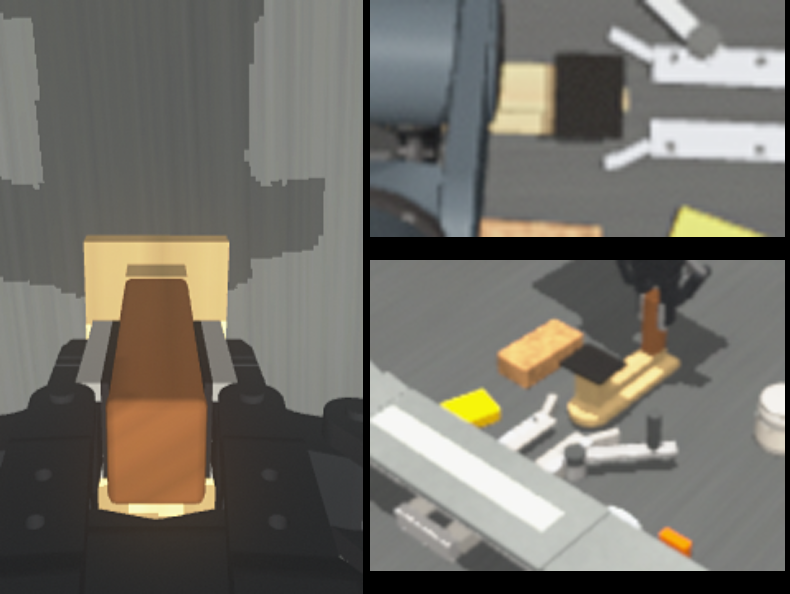

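The shoe sits level in front of the mouth, in line with the slot. The pad corners are at about (555,55), (624,53), (622,140) and (556,138) in the composite. I'll check its lateral offset.

```bash
python3 - <<'E'
from h import *
C=lambda p:[(240+(u-370+.5)/3.952-.5,200+(v+.5)/3.95-.5) for u,v in p]
yaw=-1.628;ex=np.array([np.cos(yaw),np.sin(yaw)]);ey=np.array([-ex[1],ex[0]]);M=np.array([.5566,-.0852])
f=lambda p,z:(lambda w:np.c_[(w[:,:2]-M)@ex-.1,(w[:,:2]-M)@ey].round(4))(world('top',C(p),z))
print(f([(555,55),(624,53),(622,140),(556,138)],.08).mean(0),f([(555,55),(624,53),(622,140),(556,138)],.08))
print(f([(527,62),(527,135)],.02), f([(653,82),(650,120),(784,85),(784,127)],.019))
d=np.load('/tmp/top.npz');im=d['pixels'];g=im.sum(2)
f0=210/np.tan(np.radians(float(d['fov_y']))/2)
m=(g<150)&(np.indices(g.shape)[1]>284)&(np.indices(g.shape)[1]<308)&(np.indices(g.shape)[0]>208)&(np.indices(g.shape)[0]<242)
ys,xs=np.where(m);print(len(xs),cv2.minAreaRect(np.c_[xs,ys].astype(np.float32)),xs.mean(),ys.mean())
w=world('top',[(xs.mean(),ys.mean())],.08);print(((w[:,:2]-M)@ex)-.1,(w[:,:2]-M)@ey)
E
```

```text
[-0.148625 -0.001675] [[-0.1738  0.0267]
 [-0.1251  0.0299]
 [-0.1246 -0.0315]
 [-0.171  -0.0318]]
[[-0.1944  0.0261]
 [-0.1924 -0.0281]] [[-0.1004  0.0145]
 [-0.1018 -0.0138]
 [-0.003   0.0157]
 [-0.0024 -0.0155]]
120 ((295.0, 223.5), (19.0, 14.0), 90.0) 295.30833333333334 223.025
[-0.14817342] [0.00113944]
```

```bash
python3 drive.py '[[[0, 0, 0.008, 0, 0], [0, 0, 0.0153, 0, 0], [0, 0, 0.0153, 0, 0], [-0.0267, 0, 0.0153, 0, 0], [-0.0533, 0, 0.0153, 0, 0], [-0.0733, 0, 0.0153, 0, 0], [-0.0933, 0, 0.0153, 0, 0], [-0.1133, 0, 0.0153, 0, 0], [-0.1333, 0, 0.0153, 0, 0], [-0.1467, 0, 0.0153, 0, 0], [-0.16, 0, 0.0153, 0, 0], [-0.16, 0, 0.0153, 0, 0]]]'
python3 -c "
from h import *
print(manip.sense()['force'],manip.sense()['ft_torque'])
w=np.array([.5566,-.0852])+.06*np.array([np.cos(-1.628),np.sin(-1.628)])
to(*w,.083,-1.628+np.pi/2)"
```

```text
t: 7.25
tcp_pos: [0.5588, -0.0472, 0.0842]
tool_rot: [0.727, 0.686, -0.0, 0.001]
force: [-0.9, -1.2, 4.9]
finger_gap: 0.22
gripper_force: 79.5
[-0.91470422 -1.15180912  4.87013201] [-0.03993161  0.12534268 -0.07063553]
t 7.25 shift [-0.098   0.0001  0.0014] turn -0.0007
```

To row units: -0.094 m / 0.75 = -0.1253, -0.091 m / 0.75 = -0.1213.

```bash
python3 drive.py '[[[-0.02, 0, 0, 0, 0], [-0.04, 0, 0, 0, 0], [-0.06, 0, 0, 0, 0], [-0.08, 0, 0, 0, 0], [-0.0933, 0, 0, 0, 0], [-0.1067, 0, 0, 0, 0], [-0.116, 0, 0, 0, 0], [-0.1213, 0, 0, 0, 0], [-0.1253, 0, 0, 0, 0], [-0.1253, 0, 0, 0, 0]]]'
python3 -c "
from h import *
w=np.array([.5566,-.0852])+.06*np.array([np.cos(-1.628),np.sin(-1.628)])
to(*w,.083,-1.628+np.pi/2)"
```

```text
t: 8.25
tcp_pos: [0.553, -0.1396, 0.0843]
tool_rot: [0.727, 0.686, 0.0, 0.0]
force: [0.3, 3.0, 6.4]
finger_gap: 0.22
gripper_force: 79.8
t 8.25 shift [-0.0055  0.0005  0.0013] turn -0.0003
```

```bash
python3 drive.py '[[[-0.004, 0, 0, 0, 0], [-0.0067, 0, 0, 0, 0], [-0.0093, 0, 0, 0, 0], [-0.0093, 0, 0, 0, 0]]]'; python3 drive.py '[[[-0.0027, 0, 0, 0, 0], [-0.0053, 0, 0, 0, 0], [-0.0053, 0, 0, 0, 0]]]'
```

```text
t: 8.65
tcp_pos: [0.5525, -0.1431, 0.0845]
tool_rot: [0.727, 0.686, 0.002, -0.002]
force: [2.6, 14.3, 9.2]
finger_gap: 0.223
gripper_force: 80.1
t: 8.95
tcp_pos: [0.5523, -0.1437, 0.0851]
tool_rot: [0.727, 0.686, 0.003, -0.004]
force: [4.0, 24.9, 15.6]
finger_gap: 0.224
gripper_force: 81.0
```

To row units: -0.08 m / 0.75 = -0.1067, -0.04 m / 0.75 = -0.0533.

```bash
python3 drive.py '[[[0.0053, 0, 0, 0, 0], [0.008, 0, 0, 0, 0], [0.008, 0, 0, 0, 0], [0.008, 0, 0, 0, 0.6], [0.008, 0, 0, 0, 0.6], [0.008, 0, 0, 0, 0.6], [0.008, 0, 0, 0, 0.6], [0.008, 0, 0, 0, 0.6], [0.008, 0, -0.0533, 0, 0.6], [0.008, 0, -0.1067, 0, 0.6], [0.008, 0, -0.1067, 0, 0.6]]]'
python3 -c "
from h import *
ex=np.array([np.cos(-1.628),np.sin(-1.628)]);ey=np.array([-ex[1],ex[0]]);M=np.array([.5566,-.0852])
P=M+.035*ex+.045*ey
print(P)
for n in('top','wrist'):snap(n,n+'4.png')
a=cv2.resize(cv2.imread('pics/wrist4.png'),(480,360));b=cv2.resize(cv2.imread('pics/top4.png')[170:250,285:405],(480,320)) 
a=cv2.resize(cv2.imread('pics/wrist4.png'),(790,592));cv2.imwrite('pics/w4.png',a)
to(P[0]+.085*np.cos(np.pi*.75-1.628),P[1]+.085*np.sin(np.pi*.75-1.628),.1,None)
"
```

```text
t: 10.05
tcp_pos: [0.5562, -0.1456, 0.1687]
tool_rot: [0.727, 0.687, 0.002, 0.005]
force: [1.0, 0.3, 0.1]
finger_gap: 0.598
gripper_force: 0.0
[ 0.59952536 -0.12271551]
t 10.15 shift [0.0843 0.1049 0.0649] turn 0
```

View pics/w4.png

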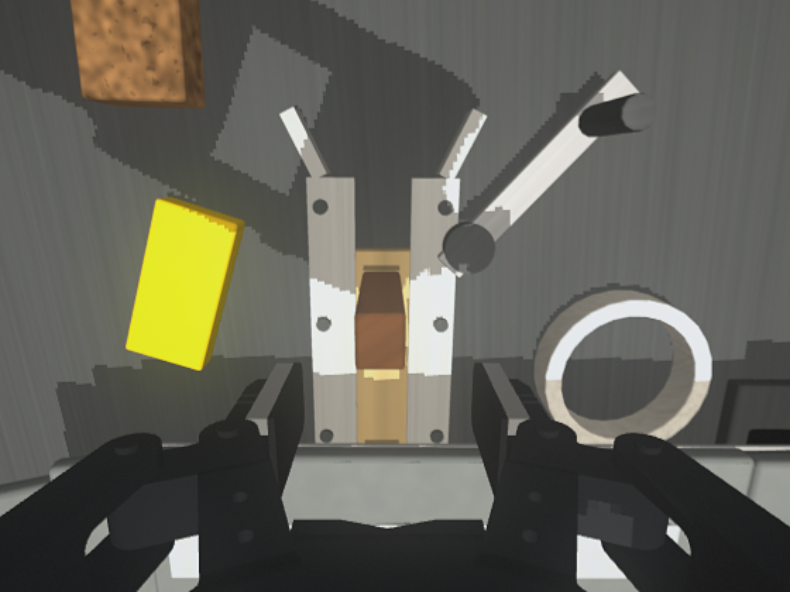

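Shoe home: the handle is at (382,340) between the rails, and the shoe's tail shows in the slot. The latch pivot is at (469,248) and the peg top at (637,113). I'll pinch the peg with the jaws along jig x, which keeps the fingers clear of the handle.

```bash
python3 - <<'E'
from h import *
k=560/790;W=lambda p:[((u+.5)*k-.5,(v+.5)*k-.5) for u,v in p]
yaw=-1.628;ex=np.array([np.cos(yaw),np.sin(yaw)]);ey=np.array([-ex[1],ex[0]]);M=np.array([.5566,-.0852])
for u,z in(((637,113),.076),((469,248),.028),((381,341),.104),((383,178),.019)):
    w=world('wrist',W([u]),z)[0];print(w,(w[:2]-M)@ex-.1,(w[:2]-M)@ey)
P=M+.035*ex+.045*ey;a=yaw+.75*np.pi;p=P+.085*np.array([np.cos(a),np.sin(a)]);print(p)
print(manip.sense()['q'])
to(*p,.13,yaw)
E
```

```text
[ 0.65883671 -0.06509214  0.076     ] -0.12592010001953347 0.1009198707656819
[ 0.59915345 -0.12366685  0.028     ] -0.06402895284924116 0.044683088053806885
[ 0.55230922 -0.14501105  0.104     ] -0.04004147163367333 -0.0008642177814575688
[ 0.55636329 -0.08595558  0.019     ] -0.09923212714185854 -0.00019312335201595042
[ 0.66296742 -0.06614605]
[-4.50310184e-01  5.72960683e-01  1.65164387e+00 -1.68950923e-04
  9.14635449e-01 -3.93262174e-01]
t 10.15 shift [0.0842 0.105  0.0349] turn -1.5705
```

To row units: 0.103 m / 0.75 = 0.1373, 0.083 m / 0.75 = 0.1107, 1.571 rad / 6.2832 = 0.25.

```bash
python3 drive.py '[[[0.0267, 0.0333, 0, 0.0239, 0.6], [0.0533, 0.0667, 0, 0.0477, 0.6], [0.08, 0.1, 0, 0.0716, 0.6], [0.1107, 0.1373, 0.0267, 0.0955, 0.6], [0.1107, 0.1373, 0.0467, 0.1194, 0.6], [0.1107, 0.1373, 0.0467, 0.1432, 0.6], [0.1107, 0.1373, 0.0467, 0.1671, 0.6], [0.1107, 0.1373, 0.0467, 0.191, 0.6], [0.1107, 0.1373, 0.0467, 0.2149, 0.6], [0.1107, 0.1373, 0.0467, 0.2387, 0.6], [0.1107, 0.1373, 0.0467, 0.25, 0.6], [0.1107, 0.1373, 0.0467, 0.25, 0.6], [0.1107, 0.1373, 0.0467, 0.25, 0.6]]]'
python3 -c "
from h import *
to(.661,-.0655,.068,-1.628)
print(manip.sense()['q'])
d=snap('wrist','w5.png')"
```

```text
t: 11.45
tcp_pos: [0.6596, -0.0668, 0.1273]
tool_rot: [1.0, -0.028, -0.001, -0.0]
force: [-0.8, -0.2, 0.6]
finger_gap: 0.601
gripper_force: 0.0
t 11.45 shift [ 0.0015 -0.0013  0.0593] turn 0.0015
[-2.69143802e-01  7.27062597e-01  1.42890794e+00 -5.11761203e-05
  9.88323936e-01  1.35736394e+00]
```

View pics/w5.png

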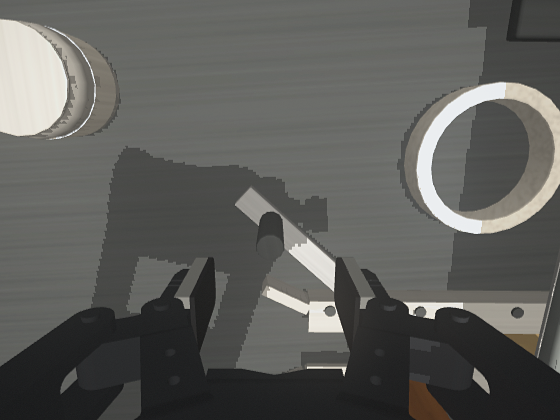

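```bash
python3 -c "
from h import *
w=world('wrist',[(270,241)],.076)[0];print(w);to(w[0],w[1],.068,-1.628)"
```

```text
[ 0.66394225 -0.06536937  0.076     ]
t 11.5 shift [ 0.0042 -0.0016  0.0596] turn 0.0013
```

To row units: 0.059 m / 0.75 = 0.0787, 0.003 m / 0.75 = 0.004.

```bash
python3 drive.py '[[[0.004, -0.002, 0.04, 0, 0.6], [0.004, -0.002, 0.0787, 0, 0.6], [0.004, -0.002, 0.0787, 0, 0.6], [0.004, -0.002, 0.0787, 0, 0], [0.004, -0.002, 0.0787, 0, 0], [0.004, -0.002, 0.0787, 0, 0], [0.004, -0.002, 0.0787, 0, 0], [0.004, -0.002, 0.0787, 0, 0], [0.004, -0.002, 0.0787, 0, 0]]]' 20
python3 - <<'E'
from h import *
yaw=-1.628;ex=np.array([np.cos(yaw),np.sin(yaw)]);ey=np.array([-ex[1],ex[0]]);M=np.array([.5566,-.0852])
P=M+.0355*ex+.045*ey
s=manip.sense();v=s['tcp_pos'][:2]-P;a0=np.arctan2(v[1],v[0]);print(np.hypot(*v),a0-yaw-.75*np.pi)
Q=Ro.from_quat(s['tool_rot']).as_matrix()
for a in np.arange(0,2.36,2.356/18):
    d=P+.085*np.array([np.cos(a+.75*np.pi+yaw),np.sin(a+.75*np.pi+yaw)])-s['tcp_pos'][:2]
    print(round(a,2),(Q.T@np.r_[d,0])[:2].round(3))
E
```

```text
t: 12.4
tcp_pos: [0.6653, -0.0653, 0.0715]
tool_rot: [1.0, -0.029, 0.002, -0.0]
force: [3.4, 4.5, 5.8]
finger_gap: 0.169
gripper_force: 21.8
0.08767975361141848 -0.006893065480837901
0.0 [-0.002  0.001]
0.13 [-0.011 -0.006]
0.26 [-0.02  -0.012]
0.39 [-0.03  -0.017]
0.52 [-0.04  -0.021]
0.65 [-0.051 -0.023]
0.79 [-0.062 -0.023]
0.92 [-0.074 -0.023]
1.05 [-0.084 -0.021]
1.18 [-0.095 -0.017]
1.31 [-0.105 -0.012]
1.44 [-0.114 -0.006]
1.57 [-0.123  0.001]
1.7 [-0.13  0.01]
1.83 [-0.136  0.019]
1.96 [-0.141  0.029]
2.09 [-0.145  0.04 ]
2.23 [-0.147  0.051]
2.36 [-0.147  0.062]
```

To row units: -0.147 m / 0.75 = -0.196, -0.145 m / 0.75 = -0.1933.

```bash
python3 drive.py '[[[-0.0147, -0.008, 0, 0, 0], [-0.0267, -0.016, 0, 0, 0], [-0.04, -0.0227, 0, 0, 0], [-0.0533, -0.028, 0, 0, 0], [-0.068, -0.0307, 0, 0, 0], [-0.0827, -0.0307, 0, 0, 0], [-0.0987, -0.0307, 0, 0, 0], [-0.112, -0.028, 0, 0, 0], [-0.1267, -0.0227, 0, 0, 0], [-0.14, -0.016, 0, 0, 0], [-0.152, -0.008, 0, 0, 0], [-0.164, 0.0013, 0, 0, 0], [-0.1733, 0.0133, 0, 0, 0], [-0.1813, 0.0253, 0, 0, 0], [-0.188, 0.0387, 0, 0, 0], [-0.1933, 0.0533, 0, 0, 0], [-0.196, 0.068, 0, 0, 0], [-0.196, 0.0827, 0, 0, 0], [-0.196, 0.084, 0, 0, 0]]]'
python3 - <<'E'
from h import *
yaw=-1.628;ex=np.array([np.cos(yaw),np.sin(yaw)]);ey=np.array([-ex[1],ex[0]]);M=np.array([.5566,-.0852])
P=M+.0355*ex+.045*ey
s=manip.sense();v=s['tcp_pos'][:2]-P;print(np.hypot(*v),(np.arctan2(v[1],v[0])-yaw-.75*np.pi)%(2*np.pi),s['q'])
E
```

```text
t: 14.3
tcp_pos: [0.5077, -0.1177, 0.0699]
tool_rot: [1.0, -0.029, -0.006, -0.003]
force: [-3.9, 8.9, 10.7]
finger_gap: 0.163
gripper_force: 23.5
0.09200365068815525 2.353934144201552 [-4.42856941e-01  6.88756984e-01  1.82162186e+00  9.32296044e-04
  6.44383755e-01  1.18487443e+00]
```

To row units: -0.147 m / 0.75 = -0.196.

```bash
python3 drive.py '[[[-0.196, 0, 0, 0, 0]]]' >/dev/null 2>&1 & sleep 0; kill $! 2>/dev/null; python3 -c "
from h import *
s=manip.sense();print(s['t'],s['tcp_pos'])"
```

```text
14.3 [ 0.50765573 -0.11774701  0.0699241 ]
```

That last command was a slip. I killed it before it acted: the clock and pose are unchanged. Now releasing and rising.

To row units: -0.17 m / 0.75 = -0.2267, 0.16 m / 0.75 = 0.2133.

```bash
python3 drive.py '[[[0, 0, 0, 0, 0.45], [0, 0, 0, 0, 0.45], [0, 0, 0, 0, 0.45], [0, 0, 0, 0, 0.45], [0, 0, -0.0533, 0, 0.45], [0, 0, -0.12, 0, 0.45], [0, 0, -0.1867, 0, 0.45], [0, 0, -0.2267, 0, 0.45], [-0.04, 0.0533, -0.2267, 0, 0.45], [-0.08, 0.1067, -0.2267, 0, 0.45], [-0.08, 0.16, -0.2267, 0, 0.45], [-0.08, 0.2133, -0.2267, 0, 0.45], [-0.08, 0.2133, -0.2267, 0, 0.45]]]'
python3 - <<'E'
from h import *
for n in('wrist','top'):snap(n,n+'6.png')
c=np.zeros((600,800,3),np.uint8)
c[:315,:420]=cv2.resize(cv2.imread('pics/wrist6.png'),(420,315))
c[:360,425:]=cv2.resize(cv2.imread('pics/top6.png')[160:280,280:405],(375,360),interpolation=2)
snap('scene','s6.png');c[320:600,:420]=cv2.resize(cv2.imread('pics/s6.png')[180:300,150:330],(420,280),interpolation=2)
cv2.imwrite('pics/c6.png',c);print(manip.sense()['tcp_pos'],manip.sense()['force'])
E
```

```text
t: 15.6
tcp_pos: [0.4445, -0.282, 0.2402]
tool_rot: [1.0, -0.031, 0.001, 0.002]
force: [-0.4, 0.6, 0.4]
finger_gap: 0.451
gripper_force: 0.0
[ 0.44361197 -0.27590644  0.23939196] [0.16348039 0.52917527 0.36751872]
```

View pics/c6.png

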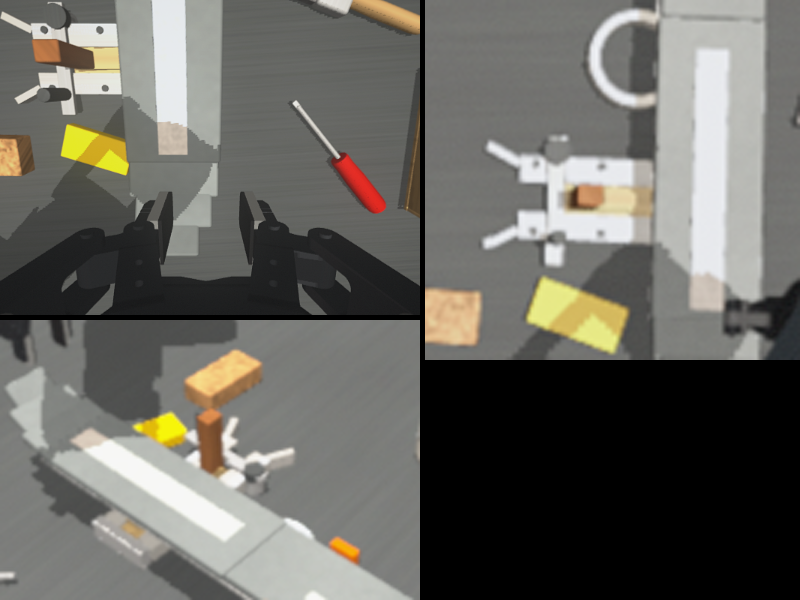

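The latch bar runs straight across from (557,145) to (553,255), behind the handle at (590,197). The shoe is home, the bystanders are in place and the arm is clear. Handing in.

```bash
python3 drive.py '[[[0, 0, 0, 0, 0.45], [0, 0, 0, 0, 0.45], [0, 0, 0, 0, 0.45]]]'; python3 -c "
from station import manip
print(manip.sign_off())"
```

```text
t: 16.05
tcp_pos: [0.4443, -0.2754, 0.2398]
tool_rot: [1.0, -0.028, -0.0, -0.0]
force: [0.4, 0.1, -0.7]
finger_gap: 0.452
gripper_force: 0.0
the job is handed in; nothing more can be done
None
```

The shoe is fully home against the end stop, the latch is swung across behind its handle, and the job was handed in at about 16 s; the sign-off gave no verdict.

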